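# Wind the wheel spinner

## Robot

A 6-joint arm with a two-finger parallel gripper is mounted at the origin on the work surface. World frame = base frame: x ahead of the robot, y to its left, z up, the work surface at z = 0. Lengths are in m, angles in rad, forces in N, time in s.
With the tool pointing down it reaches from about 0.35 to 0.975 m from the base axis. Payload 4.9 kg.
Tool frame: the origin (TCP) lies midway between the tips of the shut fingers; the grasp point (between the pads) lies 19 mm behind it; x points along the fingers, y is the direction in which the jaws open and shut, and the axes are right-handed (so a half turn about x gives the same grasp; the last joint's range is limited). The gripper opens to 85 mm and grips with 20 to 120 N. Pads are 22 mm wide; open, the fingers measure 114 mm over their backs; the gripper's body (76 mm by 85 mm) begins 54 mm behind the grasp point. The pads swing forward as they close: fully open they stand 13 mm farther back than shut.
Start: joints at [-1.324, 0.053, 1.613, -0, 1.476, -0.119], TCP at [0.224, -0.584, 0.231] pointing down, gripper open.
Joint ranges: [-3.01, 3.01], [-1.01, 2.22], [0.06, 2.58], [-1.02, 4.17], [0.09, 2.62], [-3.14, 3.14]. Speed limits (rad/s): [2.57, 2.57, 3.14, 3.14, 3.14, 3.14].

## Interface

Orientations are given as a rotation vector (axis times angle).
In Python, from station import ctrl gives the robot as it stands.
- The arm moves only by the shell command python3 -m handwheel 'ROWS' [FORCE]. ROWS is JSON, a list of rows, each a list of 3 entries, a list of its own where there are three numbers: the finger opening in m, from 0 to 0.0854, then the shift along the tool's x, y, z in m, then the turn, a rotation vector about the tool's x, y, z in degrees. In form: [[claw, [dx, dy, dz], [ax, ay, az]], ...]. A call has 1 to 10 rows; each row shifts and turns the commanded pose from where the row before left it, along the tool's axes as they then stand; what a row does not reach is not made up. A row lasts 1/12 s, in which the tool goes at most 41.7 mm and 7.16 degrees, less where a joint would pass 70% of its speed; a pose out of reach is approached as far as the arm can. A call with a gripper value outside its range is refused whole. The fingers move at their own pace and stop on an object; FORCE is the grip in N (left out, the last holds). Time passes only in rows, so rows that do not move let the fingers close. It gives the time, the measured TCP pose, the force and the opening at its end, in the units of the state.
- ctrl.get_obs(): the state, without advancing time (a new reading comes with each control period).
- ctrl.get_image(name): name is "side" or "top" or "wrist"; returns the picture (384x512x3 uint8, red, green, blue); there is no depth.
- ctrl.camera_params(name): a dict with "vertical_fov" (degrees; the focal length in pixels is half the picture's height over the tangent of half this angle, whatever the lens; pixels are square), "cx", "cy" (the principal point, pixels), "D" ([k1, k2, p1, p2, k3] as OpenCV has them; the pictures are not rectified), "rvec" (rotation vector, rad) and "tvec" (3), from world to camera coordinates, as OpenCV has them; the wrist camera has in their place "T_tool_cam" (4x4, takes a point from camera to tool coordinates, whose origin is the TCP and whose axes are the tool frame's). Camera axes: x right, y down, z forward; pixel columns grow to the right and rows downward; lengths in m; the calibration is good to about 2 mm. A picture is of the moment at which its call begins: read the wrist's pose just before it. camera_params takes no time and is no camera call.
- ctrl.finish_job(): hands the job in, once; it reports no verdict.
Trained networks look in the newest picture that a camera, given by its name, has taken for a name from the list of things; names that differ only in an ending like _2 or _b are one class to them, and where a whole thing is asked for, a point or a joint stands for the part that bears it (a point fixed in the world has none). Each returns a list of dicts, best first, with "score" (0 to 1); they miss things now and then, are a little off and sometimes report something else, mostly with a low value. They report only what shows in the picture. A call takes as long as a camera call.
- ctrl.look_for(thing, camera): "box" ([centre column, centre row, width, height] in pixels, round what is visible of it).
- ctrl.silhouettes(thing, camera): "mask" (384x512 bool, what is visible of it) and "box" ([centre column, centre row, width, height] in pixels, round what is visible of it).
- ctrl.tip_of(thing, camera): "centre" ([row, column] in pixels: a listed point, or the origin of a listed thing).
The state is a dict: "t": time; "q": joint angles; "dq": joint speeds; "effort": joint torques, N m; "tool_pos": TCP position; "tool_rot": TCP orientation; "contact_force": force on the tool from outside, world axes, zero at the start; "wrist_torque": the same for the moment, N m; "opening": finger opening in m.
Only numpy, scipy, OpenCV 4.12 (cv2) and the standard library are available. Lean on these libraries where they do the work, as an engineer would, in place of code of your own. Each camera call takes 0.05 s, during which the arm holds its last target.

## Task

Two clockwork wheel spinners stand on the counter; wind the one that carries a skateboard wheel. Turn its winged key clockwise (seen from above) in two or three separate turns of up to about a quarter turn each, letting go of the key completely for a moment between turns, until its pointer is up against the stop pin, then let go. Leave the key of the bare spinner alone.

Things in the scene. Friction and masses are not known exactly. Their poses are not given: they have to be found in the camera images.
- wheel_key (a joint): Winding angle of the wheel spinner's key: 0 run down, grows clockwise seen from above, 2.6 fully wound, pointer at the stop pin (hard stop). Starts between 0 and 0.45. A spring resists (0.03 N m per rad); a friction brake (0.11 N m) holds the key wherever it is let go, so turning takes up to about 0.2 N m.
- wheel_key_grip (a point): Centre of that key's steel wings, on its vertical axis, 106 mm above the counter. Wings: an upright plate 56 long, 12 thick, 32 mm high (from 90 to 122 mm above the counter). Turns with the key: x along the wings towards the pointer's side, z up. Pinch from above across the 12 mm. Below: 34 mm pointer at 72 to 76 mm; stop pin 30 mm off axis, top at 80 mm; housing top at 70 mm.
- bare_key_wing (a point): Pointer-side end of the wings of the identical key on the other spinner, the one with a bare spindle; 26 mm from that key's axis, 106 mm above the counter. Not to be turned.
- wheel_unit: Grey housing of the spinner with the wheel, fixed. Origin on the counter under the key's axis, z up. Tower 90 x 90 x 70 mm high on the origin; lower deck 40 mm high out to 155 mm along +x with a cream wheel, 54 mm across, at 100 mm, top 84 mm. Run-down pointer lies along +y, swings via +x towards -y. Bare spinner: the same without a wheel; either may stand left or right.

How it is judged:
On the way:
1. the key has been wound part of the way (between 0.7 and 2.25 rad) and let go, fingers off it, for a moment (value of joint wheel_key between 0.7 and 2.25 rad and contact force between wheel_unit and the fingers below 0.1 N), for 0.15 s.
At the end, for the whole second after the job is handed in: The wheel spinner's key stands at 2.35 rad or more (its pointer within about 14 degrees of the stop pin), let go and at rest, and the bare spinner's key has not been turned (wing end moved less than 12 mm) (value of joint wheel_key above 2.35 rad and velocity of joint wheel_key between -0.05 and 0.05 rad/s and distance of bare_key_wing from where it was at the start of the episode below 0.012 m); the robot touches nothing.
It fails at once if the key of the bare spinner is turned (its wing end moves more than 12 mm) (distance of bare_key_wing from where it was at the start of the episode above 0.012 m).
It also fails if it takes over 58 s, if anything falls off the work surface, if the arm or the gripper's body presses on something with over 40 N, if the wrist force passes 120 N, or if a joint passes its speed limit or range.

## Working session

There is one attempt and no reset: what is moved stays moved. The work goes in short steps, Python scripts to look and compute and a shell command to move; the robot and the scene stay as the last step left them, time stands still between calls to the robot, and variables do not carry over. Pictures are saved under pics/ and viewed, and the job is handed in when it is done.

```bash
ls; mkdir -p pics
python3 - <<'E'
from station import ctrl
import cv2
o=ctrl.get_obs();print({k:(v if not hasattr(v,'round') else v.round(3)) for k,v in o.items()})
for n in("side","top"):
    im=ctrl.get_image(n);cv2.imwrite(f"pics/{n}0.png",im[...,::-1])
    for t in("wheel_key_grip","bare_key_wing","wheel_unit"):
        print(n,t,[(r['score'],r['centre']) for r in ctrl.tip_of(t,n)][:3])
    print(ctrl.camera_params(n))
E
```

```text
pics
{'t': 0.0, 'q': array([-1.324,  0.053,  1.614,  0.   ,  1.476, -0.119]), 'dq': array([ 0.002,  0.   , -0.001, -0.001, -0.   ,  0.001]), 'effort': array([-1.0000e-03, -3.9367e+01, -3.7018e+01, -0.0000e+00,  7.0000e-03,
       -0.0000e+00]), 'tool_pos': array([ 0.223, -0.583,  0.23 ]), 'tool_rot': array([ 2.023,  0.376, -2.023]), 'contact_force': array([ 0.13 , -0.02 , -1.207]), 'wrist_torque': array([-0.05 ,  0.024,  0.024]), 'opening': 0.08536669796943028}
side wheel_key_grip [(0.68, [284.3, 239.8])]
side bare_key_wing [(0.51, [132.4, 294.8])]
side wheel_unit [(0.57, [308.2, 239.8]), (0.24, [132.9, 297.2])]
{'vertical_fov': 42.11203833199734, 'cx': 254.5820651280244, 'cy': 193.14070958025872, 'D': array([0.04572746, 0.        , 0.        , 0.        , 0.        ]), 'rvec': array([ 0.48178661, -2.79419819,  1.01504448]), 'tvec': array([0.48068837, 0.1846895 , 1.03261749])}
top wheel_key_grip [(0.72, [222.8, 143.6])]
top bare_key_wing [(0.74, [219.2, 370.5]), (0.56, [221.5, 145.7])]
top wheel_unit [(0.73, [226.1, 152.3])]
{'vertical_fov': 46.15258601542233, 'cx': 257.26192056982046, 'cy': 190.98067787488907, 'D': array([-0.08214474,  0.        ,  0.        ,  0.        ,  0.        ]), 'rvec': array([ 2.11488638, -2.12543034,  0.18976932]), 'tvec': array([0.01525527, 0.52929337, 0.84545966])}
```

View pics/top0.png

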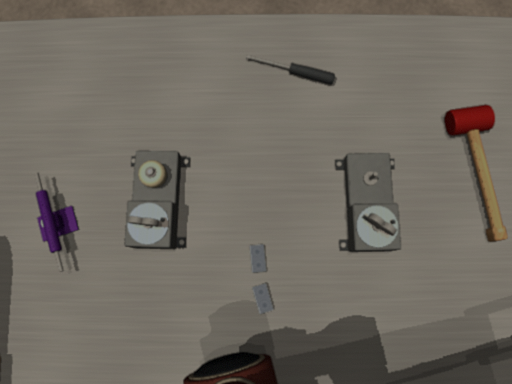

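View pics/side0.png

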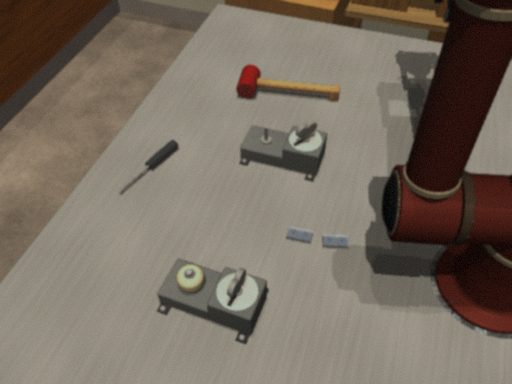

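The wheel spinner is at left in the top picture: its key is at about (148,222) and the cream wheel at (152,173). The bare spinner's key is at (380,222). Next I'll measure the position and the wing direction.

```bash
cat > h.py <<'E'
import numpy as np,cv2
from station import ctrl
def cam(n):
    p=ctrl.camera_params(n);f=192/np.tan(np.radians(p['vertical_fov'])/2)
    K=np.array([[f,0,p['cx']],[0,f,p['cy']],[0,0,1.]])
    if 'rvec' in p: R=cv2.Rodrigues(p['rvec'])[0];t=np.array(p['tvec'])
    else:
        o=ctrl.get_obs();T=np.eye(4);T[:3,:3]=cv2.Rodrigues(o['tool_rot'])[0];T[:3,3]=o['tool_pos']
        W=np.linalg.inv(T@p['T_tool_cam']);R=W[:3,:3];t=W[:3,3]
    return K,p['D'],R,t
def onz(c,uv,z):
    K,D,R,t=c
    n=cv2.undistortPoints(np.array([[uv]],float),K,D)[0,0]
    d=R.T@np.array([n[0],n[1],1]);C=-R.T@t
    return C+d*(z-C[2])/d[2]
def proj(c,P):
    K,D,R,t=c
    return cv2.projectPoints(np.array(P,float).reshape(-1,3),cv2.Rodrigues(R)[0],t,K,D)[0][:,0]
E
python3 - <<'E'
from h import *
c=cam('top');s=cam('side')
print('grip top',onz(c,(143.6,222.8),.106),'side',onz(s,(239.8,284.3),.106))
print('wheel ctr',onz(c,(152,173),.084),'bare',onz(c,(370.5,219.2),.106))
for n,b in(('top',(100,140,200,260)),('side',(145,245,285,345))):
    im=cv2.imread(f'pics/{n}0.png')[b[1]:b[3],b[0]:b[2]]
    cv2.imwrite(f'pics/{n}0c.png',cv2.resize(im,None,fx=5,fy=5,interpolation=cv2.INTER_CUBIC))
E
```

```text
grip top [0.46007675 0.22253268 0.106     ] side [0.45575186 0.22928178 0.106     ]
wheel ctr [0.55944766 0.21594994 0.084     ] bare [ 0.46458622 -0.19628093  0.106     ]
```

View pics/top0c.png

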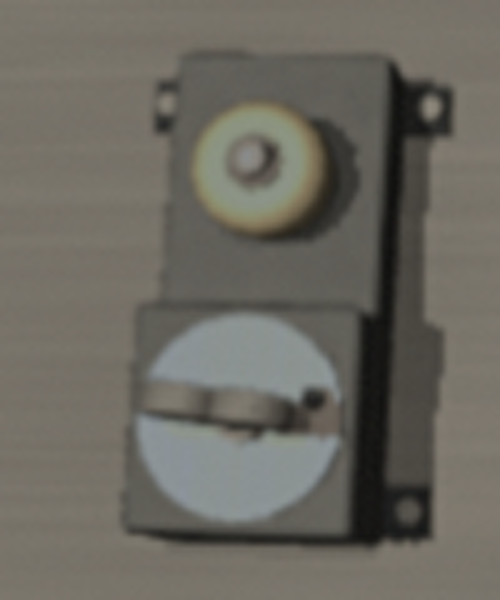

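View pics/side0c.png

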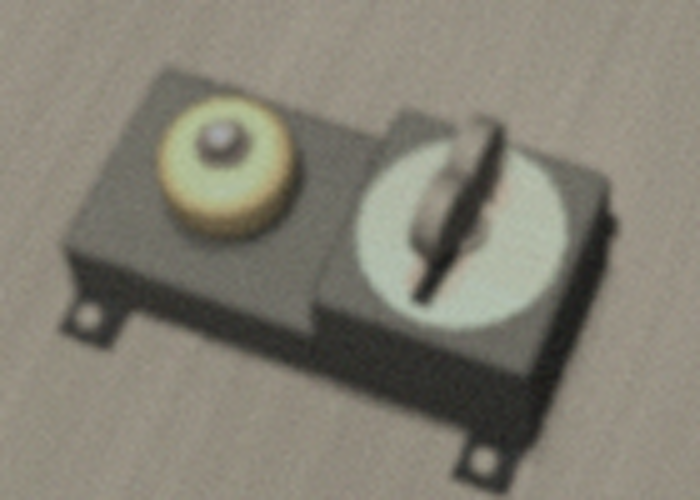

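```bash
cat >> h.py <<'E'
def unit(x,y,yaw,L):
    c,s=np.cos(yaw),np.sin(yaw);L=np.array(L,float)
    return np.c_[x+c*L[:,0]-s*L[:,1],y+s*L[:,0]+c*L[:,1],L[:,2]]
E
python3 - <<'E'
from h import *
from scipy.optimize import least_squares
# +x,+y corner etc
L=[(45,45,70),(45,-45,70),(-45,-45,70),(-45,45,70),(155,45,40),(155,-45,40),(0,0,70)]
L=np.array(L)/1000
T=np.array([(140,303),(362,308),(352,538),(125,530),(180,57),(390,62),(240,417)])/5+[100,140]
S=np.array([(318,300),(405,108),(608,185),(528,372),(68,248),(165,70),(462,232)])/5+[145,245]
t,s=cam('top'),cam('side')
for cs in ([(t,T)],[(s,S)],[(t,T),(s,S)]):
    f=lambda p:np.concatenate([(proj(c,unit(*p,L))-U).ravel() for c,U in cs])
    r=least_squares(f,[.46,.225,-.05],loss='soft_l1')
    print(r.x,np.abs(r.fun).max(),r.fun.round(1))
E
```

```text
[ 0.46189005  0.22212696 -0.02367897] 1.5138180192086281 [-0.7 -0.   0.6 -0.2  0.1  0.4 -0.9  0.9 -0.6 -1.1  0.7 -1.5  0.6  0.6]
[ 0.4609144   0.22782729 -0.02106612] 2.043291802523072 [-1.9  0.1 -0.3 -0.5  2.  -1.7  1.1  1.7 -1.8 -0.1 -0.3 -1.2  0.8  1.1]
[ 0.46170986  0.22426371 -0.02156841] 3.385349294382138 [-1.9  0.1 -0.6 -0.1 -0.9  0.5 -2.   1.  -1.8 -1.  -0.5 -1.5 -0.5  0.7
 -1.6 -1.6  0.1 -2.1  2.3 -3.4  1.4 -0.2 -1.3 -1.8  0.1 -2.7  1.1 -0.7]
```

Run:
```python
from h import *
o=ctrl.get_obs();R=cv2.Rodrigues(o['tool_rot'])[0];print(R.round(3),o['t'],o['q'])
d=np.array([.44,.2235,.25])-o['tool_pos'];print('shift tool',(R.T@d*1000).round(1))
print(ctrl.camera_params('wrist')['T_tool_cam'].round(3))
```

```text
[[-0.     0.358 -0.934]
 [ 0.    -0.934 -0.358]
 [-1.    -0.    -0.   ]] 0.4 [-1.32399150e+00  5.28035649e-02  1.61312657e+00 -4.33936418e-05
  1.47602403e+00 -1.19048506e-01]
shift tool [ -18.6 -676.2 -490.9]
[[-0.001 -0.302  0.953 -0.142]
 [ 1.    -0.     0.001 -0.   ]
 [-0.     0.953  0.302 -0.077]
 [ 0.     0.     0.     1.   ]]
```

```bash
python3 -m handwheel '[[0.085,[-0.001,-0.031,-0.024],[0,0,0]],[0.085,[-0.001,-0.032,-0.0245],[0,0,0]],[0.085,[0,-0.032,-0.0245],[0,0,0]],[0.085,[0,-0.032,-0.0245],[0,0,0]],[0.085,[0,-0.032,-0.0245],[0,0,0]],[0.085,[0,-0.032,-0.0245],[0,0,0]],[0.085,[0,-0.032,-0.0245],[0,0,0]],[0.085,[0,-0.032,-0.0245],[0,0,0]],[0.085,[0,-0.032,-0.0245],[0,0,0]],[0.085,[0,-0.032,-0.0245],[0,0,0]]]' 40
python3 -m handwheel '[[0.085,[0,-0.032,-0.0245],[0,0,0]],[0.085,[0,-0.032,-0.0245],[0,0,0]],[0.085,[0,-0.032,-0.0245],[0,0,0]],[0.085,[0,-0.032,-0.0245],[0,0,0]],[0.085,[0,-0.032,-0.0245],[0,0,0]],[0.085,[0,-0.032,-0.0245],[0,0,0]],[0.085,[0,-0.032,-0.0245],[0,0,0]],[0.085,[0,-0.032,-0.0245],[0,0,0]],[0.085,[0,-0.032,-0.0245],[0,0,0]],[0.085,[0,-0.03,-0.022],[0,0,0]]]'
python3 - <<'E'
from h import *
from scipy.spatial.transform import Rotation
o=ctrl.get_obs();R=cv2.Rodrigues(o['tool_rot'])[0];print(o['t'],o['q'].round(3),o['tool_pos'])
print('yang',np.arctan2(R[1,1],R[0,1]),'shift',(R.T@(np.array([.4618,.2235,.24])-o['tool_pos'])*1000).round(1))
E
```

```text
t: 1.23
tool_pos: [0.3378, -0.1966, 0.2335]
tool_rot: [2.023, 0.372, -2.021]
contact_force: [1.4, 0.3, -0.0]
opening: 0.0848
t: 2.07
tool_pos: [0.4507, 0.188, 0.2336]
tool_rot: [2.022, 0.375, -2.02]
contact_force: [0.5, -1.0, 0.1]
opening: 0.0853
2.0667 [ 0.243 -0.286  1.92   0.     1.507  1.446] [0.45066417 0.18795808 0.23356888]
yang -1.2038789774340275 shift [ -6.4 -29.2 -23.2]
```

```bash
python3 -m handwheel '[[0.085,[-0.003,-0.029,-0.023],[0,0,0]],[0.085,[0,0,0],[-7,0,0]],[0.085,[0,0,0],[-7,0,0]],[0.085,[0,0,0],[-7,0,0]],[0.085,[0,0,0],[-7,0,0]],[0.085,[0,0,0],[-7,0,0]],[0.085,[0,0,0],[-7,0,0]],[0.085,[0,0,0],[-7,0,0]],[0.085,[0,0,0],[-7,0,0]],[0.085,[0,0,0],[-4,0,0]]]'
python3 -m handwheel '[[0.085,[0,0,0],[0,0,0]],[0.085,[0,0,0],[0,0,0]]]'
python3 - <<'E'
from h import *
c=cam('wrist');o=ctrl.get_obs();im=ctrl.get_image('wrist');cv2.imwrite("pics/w1.png",im[...,::-1])
print(o['t'],o['tool_pos'],o['tool_rot'],o['q'].round(3))
for t in("wheel_key_grip","wheel_unit"):
    print(t,[(r['score'],r['centre']) for r in ctrl.tip_of(t,'wrist')][:3])
L=[(45,45,70),(45,-45,70),(-45,-45,70),(-45,45,70),(155,45,40),(155,-45,40),(0,0,70),(0,0,122)]
print(proj(c,unit(.4618,.2235,-.022,np.array(L)/1000)).round(0).tolist())
E
```

```text
t: 2.9
tool_pos: [0.4616, 0.2208, 0.2364]
tool_rot: [1.321, 1.133, -1.32]
contact_force: [-0.4, 0.1, -0.4]
opening: 0.0853
t: 3.07
tool_pos: [0.4616, 0.2207, 0.2364]
tool_rot: [1.326, 1.129, -1.326]
contact_force: [-0.0, -0.6, -0.1]
opening: 0.0849
3.0667 [0.46159018 0.22069993 0.23637018] [ 1.32603216  1.12929571 -1.32583648] [ 0.3   -0.226  1.866  0.     1.501  0.46 ]
wheel_key_grip [(0.93, [180.6, 257.5])]
wheel_unit [(0.7, [162.9, 256.3])]
[[288.0, 129.0], [295.0, 205.0], [221.0, 215.0], [207.0, 141.0], [375.0, 115.0], [376.0, 186.0], [253.0, 174.0], [253.0, 187.0]]
```

View pics/w1.png

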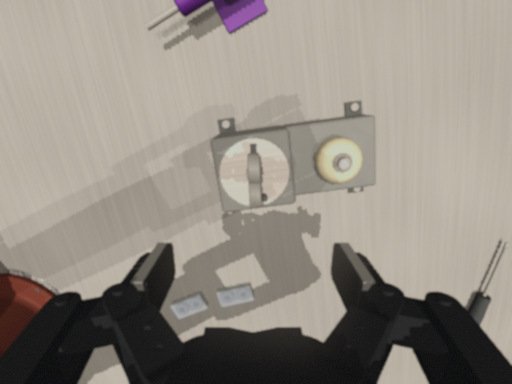

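Run:
```python
import cv2
im=cv2.imread('pics/w1.png')[110:230,200:320]
cv2.imwrite('pics/w1c.png',cv2.resize(im,None,fx=5,fy=5,interpolation=cv2.INTER_CUBIC))
```

```text
(no output)
```

View pics/w1c.png

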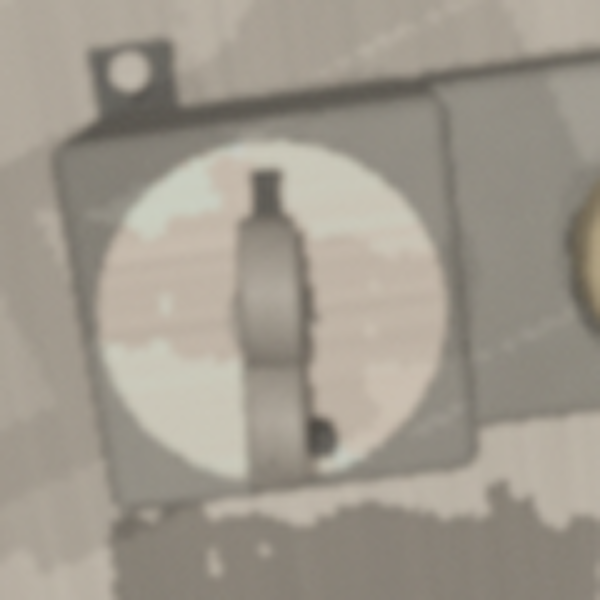

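```bash
cat > fit.py <<'E'
from h import *
from scipy.optimize import least_squares
E
python3 - <<'E'
from h import *
from scipy.optimize import least_squares
c=cam('wrist')
L=np.array([(45,45,70),(45,-45,70),(-45,-45,70),(-45,45,70),(0,0,70)])/1000
U=np.array([(440,92),(477,462),(117,505),(57,148),(272,310)])/5+[200,110]
r=least_squares(lambda p:(proj(c,unit(*p,L))-U).ravel(),[.462,.2235,-.022]);print(r.x,r.fun.round(1))
x,y,yaw=r.x
t=onz(c,np.array((265,172))/5+[200,110],.076);print('pointer tip',t,np.hypot(t[0]-x,t[1]-y),'world ang',np.arctan2(t[1]-y,t[0]-x))
a=onz(c,np.array((277,487))/5+[200,110],.120);b=onz(c,np.array((268,218))/5+[200,110],.120)
print('wing',a,b,np.hypot(*(a-b)[:2]),'mid',(a+b)/2,'ang',np.arctan2(*(b-a)[[1,0]]))
pin=onz(c,np.array((322,432))/5+[200,110],.080);print('pin',pin,np.arctan2(pin[1]-y,pin[0]-x),np.hypot(pin[0]-x,pin[1]-y))
o=ctrl.get_obs();R=cv2.Rodrigues(o['tool_rot'])[0];print('yang',np.arctan2(R[1,1],R[0,1]))
E
```

```text
[ 0.46409826  0.22548393 -0.02498673] [ 1.7 -1.2  1.4  1.2 -0.9  2.  -2.3 -1.3  0.1  0.1]
pointer tip [0.46747989 0.25783276 0.076     ] 0.03252509644909747 world ang 1.4666382351943514
wing [0.46076891 0.20105022 0.12      ] [0.4675082  0.25487883 0.12      ] 0.054248845800670416 mid [0.46413856 0.22796453 0.12      ] ang 1.4462453409860954
pin [0.47109779 0.19782996 0.08      ] -1.3228916588616013 0.028526055269211842
yang -0.15897309693304543
```

```bash
python3 -m handwheel '[[0.085,[0.026,0.001,-0.005],[-2.5,0,0]],[0.085,[0.025,0,0],[0,0,0]],[0.085,[0.025,0,0],[0,0,0]],[0.085,[0,0,0],[0,0,0]],[0.085,[0,0,0],[0,0,0]]]'
python3 - <<'E'
from h import *
c=cam('wrist');o=ctrl.get_obs();im=ctrl.get_image('wrist');cv2.imwrite("pics/w2.png",im[...,::-1])
R=cv2.Rodrigues(o['tool_rot'])[0];print(o['t'],o['tool_pos'],'yang',np.arctan2(R[1,1],R[0,1]))
print([(r['score'],r['centre']) for r in ctrl.tip_of('wheel_key_grip','wrist')][:3])
cv2.imwrite('pics/w2c.png',cv2.resize(im[60:260,150:370,::-1],None,fx=3,fy=3,interpolation=cv2.INTER_CUBIC))
E
```

```text
t: 3.63
tool_pos: [0.4623, 0.2252, 0.159]
tool_rot: [1.291, 1.154, -1.296]
contact_force: [0.4, -0.1, 0.7]
opening: 0.0846
3.6333 [0.46229967 0.22517548 0.15898663] yang -0.11473060753809111
[(0.9, [213.0, 255.8])]
```

View pics/w2c.png

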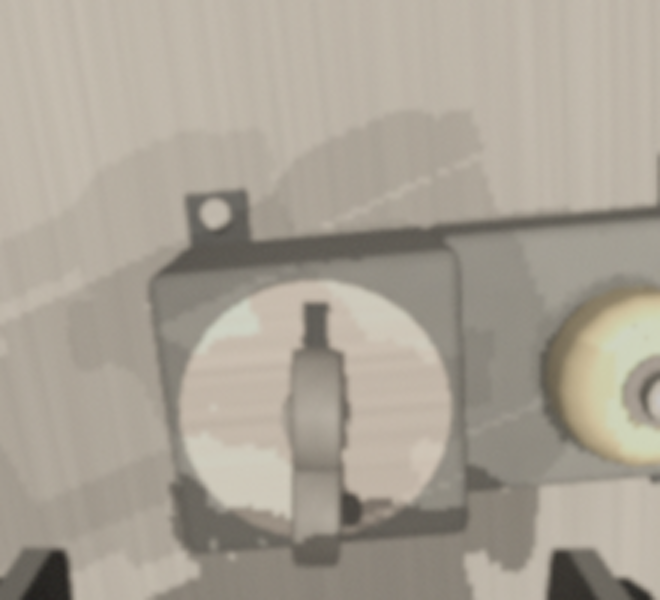

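Run:
```python
from h import *
c=cam('wrist');o=ctrl.get_obs();R=cv2.Rodrigues(o['tool_rot'])[0]
g=lambda u,v,z:onz(c,np.array((u,v))/3+[150,60],z)
P={'ptr':g(315,303,.076),'wfar':g(317,350,.120),'wnear_top':g(317,538,.121),'disc':g(316,408,.070),'hub':g(317,408,.106),'grip':onz(c,(255.8,213.0),.106)}
for k,p in P.items(): print(k,p.round(4),'tool',(R.T@(p-o['tool_pos'])*1000).round(1))
```

```text
ptr [0.4698 0.2588 0.076 ] tool [ 86.1   1.5 -33.4]
wfar [0.4695 0.2563 0.12  ] tool [ 42.1   1.6 -30.9]
wnear_top [0.4642 0.2091 0.121 ] tool [41.1  1.7 16.6]
disc [0.4665 0.2261 0.07  ] tool [92.1  1.9 -0.5]
hub [0.4676 0.2378 0.106 ] tool [ 56.1   1.8 -12.2]
grip [0.4662 0.224  0.106 ] tool [56.1  2.   1.6]
```

```bash
python3 -m handwheel '[[0.085,[0.02,0.0018,0],[0,0,0]],[0.085,[0.025,0,0],[0,0,0]],[0.085,[0.022,0,0],[0,0,0]],[0.085,[0,0,0],[0,0,0]]]' 40
python3 -m handwheel '[[0.03,[0,0,0],[0,0,0]],[0.03,[0,0,0],[0,0,0]],[0.03,[0,0,0],[0,0,0]],[0.03,[0,0,0],[0,0,0]]]' 40
python3 -m handwheel '[[0.0,[0,0,0],[0,0,0]],[0.0,[0,0,0],[0,0,0]],[0,[0,0,0],[0,0,0]],[0,[0,0,0],[0,0,0]]]' 40
python3 - <<'E'
from h import *
im=ctrl.get_image('wrist');cv2.imwrite("pics/w3.png",im[...,::-1]);o=ctrl.get_obs();print(o)
E
```

```text
t: 4.07
tool_pos: [0.4634, 0.2247, 0.0909]
tool_rot: [1.29, 1.155, -1.297]
contact_force: [-1.1, -0.4, -1.1]
opening: 0.085
t: 4.4
tool_pos: [0.4666, 0.2258, 0.0956]
tool_rot: [1.296, 1.151, -1.289]
contact_force: [0.2, 0.3, -0.1]
opening: 0.0382
t: 4.73
tool_pos: [0.464, 0.2257, 0.0945]
tool_rot: [1.291, 1.156, -1.295]
contact_force: [-9.2, 0.7, 8.8]
opening: 0.011
{'t': 4.7833, 'q': array([ 3.07685574e-01, -7.99781327e-02,  1.98249487e+00,  1.44368485e-03,
        1.24212367e+00,  4.21092580e-01]), 'dq': array([ 0.00080863,  0.0002523 ,  0.0011581 , -0.00101935, -0.00121204,
        0.0003183 ]), 'effort': array([-1.82731893e+00, -2.68403184e+01, -3.34016275e+01, -5.38298003e-01,
       -1.88718751e+00,  2.97142414e-02]), 'tool_pos': array([0.46400056, 0.22570603, 0.09442957]), 'tool_rot': array([ 1.29116683,  1.15579129, -1.29501991]), 'contact_force': array([-7.6863496 , -0.30061014,  9.20799773]), 'wrist_torque': array([-4.84912852e-04,  1.14828707e+00,  2.32185184e-02]), 'opening': 0.011197429053465983}
```

View pics/w3.png

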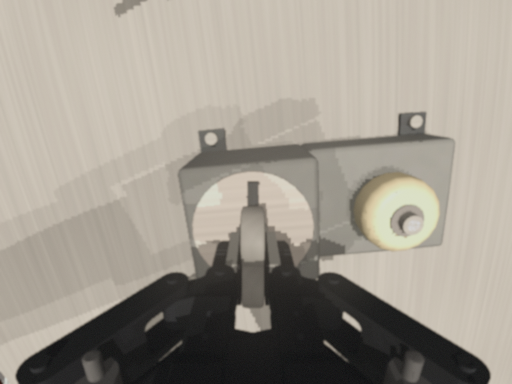

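```bash
python3 -m handwheel '[[0.0,[-0.002,-0.002,0],[0,0,0]],[0.0,[0,0,0],[0,0,0]],[0.0,[0,0,0],[0,0,0]]]' 50
python3 - <<'E'
from h import *
o=ctrl.get_obs();print(o['tool_pos'],o['contact_force'],o['wrist_torque'],o['q'])
E
```

```text
t: 5.03
tool_pos: [0.4638, 0.2257, 0.0946]
tool_rot: [1.295, 1.152, -1.29]
contact_force: [6.4, 2.3, -7.3]
opening: 0.011
[0.46382284 0.22571321 0.0946032 ] [ 6.35168113  2.32340168 -7.33947631] [ 0.32630247 -0.76654089  0.03369746] [ 3.08553193e-01 -8.44991834e-02  1.98640660e+00 -1.05461439e-06
  1.23685585e+00  4.22736279e-01]
```

```bash
python3 -m handwheel '[[0.0,[0.001,0.001,0],[0,0,0]],[0.0,[0,0,0],[5,0,0]],[0.0,[0,0,0],[6,0,0]],[0.0,[0,0,0],[6,0,0]],[0.0,[0,0,0],[6,0,0]],[0.0,[0,0,0],[6,0,0]],[0,[0,0,0],[0,0,0]],[0,[0,0,0],[0,0,0]]]' 50
python3 - <<'E'
from h import *
o=ctrl.get_obs();R=cv2.Rodrigues(o['tool_rot'])[0];print('yang',np.arctan2(R[1,1],R[0,1]),o['contact_force'],o['wrist_torque'],o['q'][5])
E
```

```text
t: 5.7
tool_pos: [0.4642, 0.2256, 0.0945]
tool_rot: [1.649, 0.851, -1.648]
contact_force: [-0.4, 0.9, 0.9]
opening: 0.0111
yang -0.6180240397129876 [-0.42626368  0.85608481  0.91126334] [ 0.18461596  0.03370771 -0.08781219] 0.9257943281348915
```

```bash
python3 -m handwheel '[[0.0,[0,0,0],[6,0,0]],[0.0,[0,0,0],[6,0,0]],[0.0,[0,0,0],[6,0,0]],[0.0,[0,0,0],[6,0,0]],[0,[0,0,0],[3,0,0]],[0,[0,0,0],[0,0,0]],[0,[0,0,0],[0,0,0]]]' 50
python3 -m handwheel '[[0.085,[0,0,0],[0,0,0]],[0.085,[0,0,0],[0,0,0]],[0.085,[0,0,0],[0,0,0]],[0.085,[0,0,0],[0,0,0]],[0.085,[0,0,0],[0,0,0]],[0.085,[0,0,0],[0,0,0]]]' 50
python3 - <<'E'
from h import *
c=cam('wrist');o=ctrl.get_obs();R=cv2.Rodrigues(o['tool_rot'])[0];print('yang',np.arctan2(R[1,1],R[0,1]),o['tool_pos'],o['contact_force'],o['wrist_torque'],o['q'][5])
im=ctrl.get_image('wrist');cv2.imwrite("pics/w4.png",im[...,::-1])
E
```

```text
t: 6.28
tool_pos: [0.4644, 0.2253, 0.0945]
tool_rot: [1.953, 0.48, -1.952]
contact_force: [0.5, 0.2, 0.7]
opening: 0.0114
t: 6.78
tool_pos: [0.4641, 0.2254, 0.0943]
tool_rot: [1.954, 0.478, -1.954]
contact_force: [0.3, -0.8, -0.4]
opening: 0.0822
yang -1.0912316234667392 [0.46412385 0.22540827 0.09431862] [ 0.34115898 -0.78181477 -0.44017557] [ 0.02042052  0.03310174 -0.01130612] 1.399075220992125
```

View pics/w4.png

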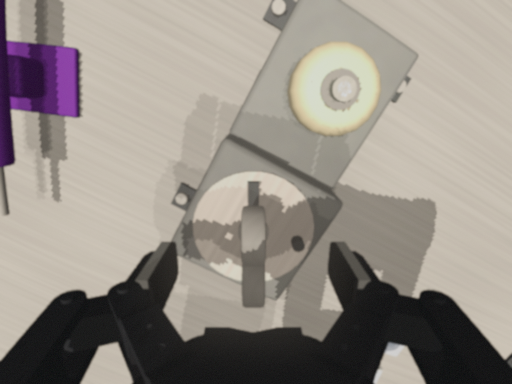

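The fingers are clear of the wings. The pointer is at (253,185), still lined up with the jaws, and the stop pin is at (297,243). So the key stands at about 1.07 rad. I'll regrip for turn 2.

```bash
python3 -m handwheel '[[0.085,[0,0,0],[0,0,0]],[0.085,[0,0,0],[0,0,0]],[0,[0,0,0],[0,0,0]],[0,[0,0,0],[0,0,0]],[0,[0,0,0],[0,0,0]],[0,[0,0,0],[0,0,0]],[0,[0,0,0],[0,0,0]],[0,[0,0,0],[0,0,0]],[0,[0,0,0],[0,0,0]]]' 50
python3 -m handwheel '[[0.0,[0,0,0],[6,0,0]],[0.0,[0,0,0],[6,0,0]],[0.0,[0,0,0],[6,0,0]],[0.0,[0,0,0],[6,0,0]],[0,[0,0,0],[6,0,0]],[0,[0,0,0],[6,0,0]],[0,[0,0,0],[6,0,0]],[0,[0,0,0],[6,0,0]],[0,[0,0,0],[0,0,0]],[0,[0,0,0],[0,0,0]]]' 50
python3 -m handwheel '[[0.085,[0,0,0],[0,0,0]],[0.085,[0,0,0],[0,0,0]],[0.085,[0,0,0],[0,0,0]],[0.085,[0,0,0],[0,0,0]],[0.085,[0,0,0],[0,0,0]],[0.085,[0,0,0],[0,0,0]],[0.085,[0,0,0],[0,0,0]],[0.085,[0,0,0],[0,0,0]]]' 50
python3 - <<'E'
from h import *
c=cam('wrist');o=ctrl.get_obs();R=cv2.Rodrigues(o['tool_rot'])[0];print('yang',np.arctan2(R[1,1],R[0,1]),o['tool_pos'],o['contact_force'],o['wrist_torque'],o['q'][5])
im=ctrl.get_image('wrist');cv2.imwrite("pics/w5.png",im[...,::-1])
E
```

```text
t: 7.58
tool_pos: [0.4642, 0.2253, 0.0944]
tool_rot: [1.954, 0.477, -1.954]
contact_force: [-0.4, -1.3, 1.6]
opening: 0.0109
t: 8.42
tool_pos: [0.4643, 0.2249, 0.0944]
tool_rot: [-2.028, 0.366, 2.028]
contact_force: [0.0, -3.5, 1.4]
opening: 0.011
t: 9.08
tool_pos: [0.4642, 0.2255, 0.0943]
tool_rot: [-2.026, 0.367, 2.026]
contact_force: [0.0, 0.6, 0.5]
opening: 0.0846
yang -1.9291998040258438 [0.46417136 0.22546092 0.09432516] [0.00268934 0.56356427 0.50617832] [ 0.01381257 -0.03887522 -0.0198274 ] 2.237034504091297
```

View pics/w5.png

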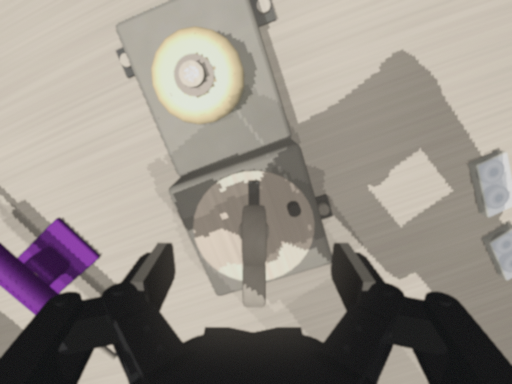

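The key held again at about 1.9 rad, with the pointer at (254,183) and the pin at (293,209), about 40 degrees further on. Next is turn 3, pressing gently up to the stop.

```bash
python3 -m handwheel '[[0,[0,0,0],[0,0,0]],[0,[0,0,0],[0,0,0]],[0,[0,0,0],[0,0,0]],[0,[0,0,0],[0,0,0]],[0,[0,0,0],[0,0,0]],[0,[0,0,0],[0,0,0]],[0,[0,0,0],[0,0,0]]]' 50
python3 -m handwheel '[[0.0,[0,0,0],[6,0,0]],[0.0,[0,0,0],[6,0,0]],[0.0,[0,0,0],[6,0,0]],[0.0,[0,0,0],[6,0,0]],[0,[0,0,0],[6,0,0]],[0,[0,0,0],[4,0,0]],[0,[0,0,0],[0,0,0]],[0,[0,0,0],[0,0,0]]]' 50
python3 - <<'E'
from h import *
c=cam('wrist');o=ctrl.get_obs();R=cv2.Rodrigues(o['tool_rot'])[0];print('yang',np.arctan2(R[1,1],R[0,1]),o['tool_pos'],o['contact_force'],o['wrist_torque'],o['q'][5])
im=ctrl.get_image('wrist');cv2.imwrite("pics/w6.png",im[...,::-1])
E
```

```text
t: 9.72
tool_pos: [0.464, 0.225, 0.0944]
tool_rot: [-2.026, 0.368, 2.027]
contact_force: [-2.7, -2.9, 2.3]
opening: 0.0113
t: 10.38
tool_pos: [0.464, 0.2249, 0.0944]
tool_rot: [-1.65, 0.85, 1.65]
contact_force: [-3.5, -4.7, 4.0]
opening: 0.0112
yang -2.5210885232128892 [0.46397082 0.22492582 0.09443545] [-3.51581985 -4.73942609  4.02293466] [-0.55906877  0.39794115 -0.04242082] 2.8288593874555876
```

View pics/w6.png

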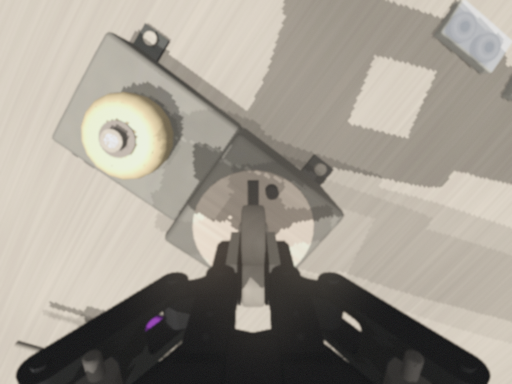

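The pointer at (252,190) is almost touching the pin at (271,191). I'll add a few small steps to reach the stop.

```bash
python3 -m handwheel '[[0.0,[0,0,0],[2,0,0]],[0.0,[0,0,0],[2,0,0]],[0.0,[0,0,0],[0,0,0]]]' 50
python3 -c "
from h import *
o=ctrl.get_obs();R=cv2.Rodrigues(o['tool_rot'])[0];print('yang',np.arctan2(R[1,1],R[0,1]),o['wrist_torque'],o['q'][5],o['effort'][5])"
python3 -m handwheel '[[0.0,[0,0,0],[2,0,0]],[0.0,[0,0,0],[2,0,0]],[0.0,[0,0,0],[0,0,0]]]' 50
python3 -c "
from h import *
o=ctrl.get_obs();R=cv2.Rodrigues(o['tool_rot'])[0];print('yang',np.arctan2(R[1,1],R[0,1]),o['wrist_torque'],o['q'][5],o['effort'][5])"
```

```text
t: 10.68
tool_pos: [0.4639, 0.2249, 0.0944]
tool_rot: [-1.602, 0.899, 1.602]
contact_force: [-3.5, -4.7, 4.1]
opening: 0.0112
yang -2.5920148225506265 [-0.63202169  0.43394779 -0.07956763] 2.8999047550948416 0.1809460110962391
t: 10.93
tool_pos: [0.4639, 0.2249, 0.0944]
tool_rot: [-1.557, 0.943, 1.556]
contact_force: [-2.5, -4.0, 4.2]
opening: 0.0107
yang -2.658351879266299 [-0.60218984  0.46474869  1.15709259] 2.966806621220332 1.3914898037910461
```

The wrist moment jumped to 1.16 N m, so the pointer is at the hard stop. I'll relax slightly, open and check.

```bash
python3 -m handwheel '[[0.0,[0,0,0],[-1.5,0,0]],[0.0,[0,0,0],[0,0,0]],[0.085,[0,0,0],[0,0,0]],[0.085,[0,0,0],[0,0,0]],[0.085,[0,0,0],[0,0,0]],[0.085,[0,0,0],[0,0,0]],[0.085,[0,0,0],[0,0,0]],[0.085,[0,0,0],[0,0,0]],[0.085,[0,0,0],[0,0,0]]]' 50
python3 -m handwheel '[[0.085,[-0.02,0,0],[0,0,0]],[0.085,[-0.03,0,0],[0,0,0]],[0.085,[-0.03,0,0],[0,0,0]],[0.085,[-0.03,0,0],[0,0,0]],[0.085,[-0.03,0,0],[0,0,0]],[0.085,[0,0,0],[0,0,0]],[0.085,[0,0,0],[0,0,0]]]'
python3 - <<'E'
from h import *
c=cam('wrist');o=ctrl.get_obs();R=cv2.Rodrigues(o['tool_rot'])[0];print('yang',np.arctan2(R[1,1],R[0,1]),o['tool_pos'],o['contact_force'],o['wrist_torque'],o['q'][5])
im=ctrl.get_image('wrist');cv2.imwrite("pics/w7.png",cv2.resize(im[60:260,150:370,::-1],None,fx=3,fy=3,interpolation=cv2.INTER_CUBIC))
im=ctrl.get_image('top');cv2.imwrite("pics/t7.png",im[...,::-1])
E
```

```text
t: 11.68
tool_pos: [0.4642, 0.2255, 0.0943]
tool_rot: [-1.571, 0.926, 1.571]
contact_force: [-0.2, -0.2, -0.1]
opening: 0.0849
t: 12.27
tool_pos: [0.4655, 0.2259, 0.2371]
tool_rot: [-1.573, 0.922, 1.567]
contact_force: [0.5, -0.6, -0.1]
opening: 0.0849
yang -2.636064493447022 [0.46545905 0.22587629 0.23709763] [ 0.47751178 -0.63135481 -0.14868155] [ 0.00361047  0.00347831 -0.00912822] 2.9438983189892385
```

View pics/w7.png

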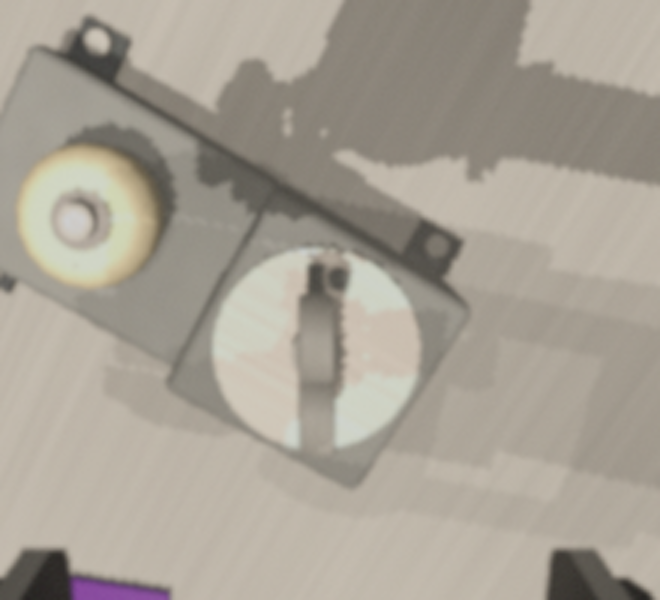

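View pics/t7.png

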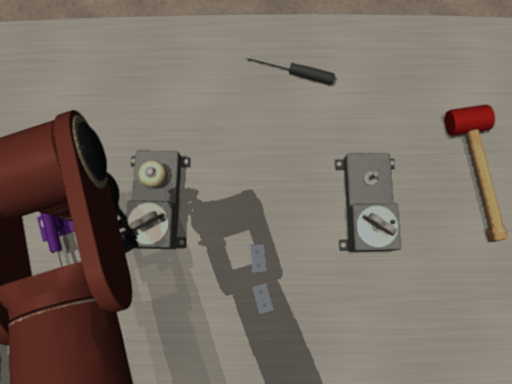

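The pointer at (315,278) in the crop is up against the pin at (337,278). The bare key at (380,222) in the top view hasn't moved. The gripper is clear, so I'll hand in.

```bash
python3 -c "
from station import ctrl
print(ctrl.finish_job())"
```

```text
the job is handed in; nothing more can be done
None
```

I wound the wheel spinner's key clockwise to its stop in three turns of about 56, 48 and 40 degrees, then handed the job in just after 12 s on the robot's clock. I opened the fingers fully between turns, with the key at about 1.07 rad and then about 1.9 rad. It stayed where I left it both times.

**Stop reached:** the wrist moment jumped to about 1.2 N m on the last small step. After letting go and lifting about 14 cm, the wrist picture shows the pointer against the stop pin. From the tool angle the key is at about 2.6 rad. The key angle can't be read directly, so I judged it from tool angle, pictures and torque.

**Bare spinner:** its key looks unmoved in the last top picture. I compared that by eye and didn't measure it.

**Off at first:** the first grip was about 1 mm off across the jaws, giving a side force of about 9 N. My first correction overshot; a second brought it under 1 N before turning. My position estimates for the key's axis also differed by 2 to 5 mm between cameras, which the closer wrist view and the grip itself settled.

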